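# Roll the thumbwheel to clamp a control unit in the bench holder

### The arm

A 6-joint arm with a two-finger parallel gripper is mounted at the origin on the work surface. World frame = base frame: x ahead of the robot, y to its left, z up, the work surface at z = 0. Lengths are in m, angles in rad, forces in N, time in s.
With the tool pointing down it reaches from about 0.25 to 0.725 m from the base axis. Payload 4 kg.
Tool frame: the origin (TCP) lies between the finger pads; the fingertips stand 11 mm ahead of it and the grasp point (between the pads) lies 8 mm behind it (tcp_to_tips is the z of the fingertips in the tool frame, in m); z points along the fingers, y is the direction in which the jaws open and shut (so a half turn about z gives the same grasp; the last joint's range is limited). The gripper opens to 85 mm and grips with 20 to 120 N. Pads are 22 mm wide; open, the fingers measure 114 mm over their backs; the gripper's body (76 mm by 85 mm) begins 54 mm behind the grasp point. The pads swing forward as they close: fully open they stand 13 mm farther back than shut.
Start: joints at [-1.175, 0.241, 0.005, 1.335, 0, 1.571], TCP at [0.193, -0.461, 0.242] pointing down, gripper open.
Joint ranges: [-2.72, 2.72], [-1.05, 1.87], [-1.09, 1.28], [-1.99, 2.15], [-1.42, 1.44], [-3.14, 3.14]. Speed limits (rad/s): [2.79, 2.79, 3.14, 3.14, 3.14, 3.14].

### API

Orientations are given as a unit quaternion [x, y, z, w].
In Python, from workcell import * gives the robot as it stands.
- The arm moves only by the tool move_arm, never from a script. Its argument "moves" is a list that holds one entry, the list of rows, each a list of 7 numbers: the shift along the world's x, y, z in units of 500 mm (1.0 is 500 mm), then the turn, a rotation vector about the world's x, y, z in units of 30 degrees (1.0 is 30 degrees), then the closure, from -1 (fully open) to 1 (shut), so that 0 is half open. A call has 1 to 8 rows; each row shifts and turns the pose as measured when the row begins; what a row does not reach is not made up. A row lasts 1/12 s, in which the tool goes at most 41.7 mm and 7.16 degrees, less where a joint would pass 70% of its speed; a pose out of reach is approached as far as the arm can. A call with a number of a shift or a turn outside -1 to 1 is refused whole. A call with a gripper value outside its range is refused whole. The fingers move at their own pace and stop on an object; the grip force is fixed at half the most. Time passes only in rows, so rows that do not move let the fingers close. It gives the time, the measured TCP pose, the force and the opening at its end, in the units of the state.
- get_obs(): the state, without advancing time (a new reading comes with each control period).
- camera(name): name is "side" or "top"; returns a dict with "pixels" (420x560x3 uint8, red, green, blue), "range_z" (420x560 float32, m along the optical axis (not along the pixel's ray), 0 where there is no reading), "fx", "fy", "cx", "cy" (pixels), "extrinsics" (4x4, takes a point from camera to world coordinates). Camera axes: x right, y down, z forward; pixel columns grow to the right and rows downward; lengths in m; the calibration is good to about 2 mm. A picture is of the moment at which its call begins.
- job_done(): hands the job in, once; it reports no verdict.
The state is a dict: "clock": time; "joint_pos": joint angles; "joint_vel": joint speeds; "tau": joint torques, N m; "eef_pos": TCP position; "tool_rot": TCP orientation; "ft_force": force on the tool from outside, world axes, zero at the start; "ft_torque": the same for the moment, N m; "grip_width": finger opening in m.
Only numpy, scipy, OpenCV 4.12 (cv2) and the standard library are available. Lean on these libraries where they do the work, as an engineer would, in place of code of your own. Each camera call takes 0.05 s, during which the arm holds its last target.

### The job

Clamp the opened control unit in the bench holder: with a fingertip, roll the holder's recessed thumbwheel on its exposed rim, towards the blue fixed jaw, until the orange jaw has pushed the unit square against the blue jaw and holds it firmly, then take the hand away. Press lightly on the wheel, work the jaw only through the wheel (do not push the jaws or the unit), and leave the spool, the flux pot and the screwdriver where they are.

Things in the scene. Friction and masses are not known exactly. Their poses are not given: they have to be found in the camera images.
- holder: Grey bench holder fixed to the table, 185 mm deep (x), 340 mm wide (y). Origin on the table at its middle; x away from the operator at the front, y to its left, z up. An aluminium bed (x -30 to 70, y -140 to 140 mm, top 30 mm up) carries the unit between two jaws; a console with a sloping face and a thumbwheel stands at the front, a lamp bar above it.
- face_mid (a point): Middle of the console's sloping face, at (-75, 0, 70) mm in the holder's frame (axes the same). The face is 120 mm wide (y), 70 mm long up the slope, 32 deg from level, looking up and to the front: outward normal (-0.530, 0, 0.848). The wheel stands out of a slot in it.
- rim_top (a point): Outermost point of the wheel's exposed rim, middle of its width, 10 mm out of the face: (-80.3, 0, 78.5) mm in the holder's frame (same axes). It stays put when the wheel turns. Reach it from the front, the tool leaning 25 to 45 deg from vertical (32 deg is square to the face): the lamp bar bars the way straight down. Lift off square to the rim or forward: a finger dragged back unclamps.
- lamp_bar (a point): Centre of the aluminium lamp bar above the wheel, at (-61, 0, 193) mm in the holder's frame (same axes): 24 mm (x) by 334 mm (y) by 20 mm high, fixed, on 12 mm posts at (-55, +-155) mm.
- thumbwheel: Black rubber wheel with yellow marks, 70 mm diameter, 14 mm thick, sunk in the console: 10 mm of rim shows (49 mm along y). Origin at its centre; its z (axis) points down the slope. Stiff (3 to 4 N at the rim), stays put. Rolling the rim to the holder's +y closes the orange jaw, 0.29 mm per mm of rim: several strokes; 30 mm a stroke. It stalls once the unit is clamped.
- jaw: Orange jaw driven by the wheel, 90 (x) by 25 (y) by 40 mm high. Origin at the foot of its rubber face, mid-length; axes as the holder's; it closes to +y. Wide open at (20, -65, 30) mm in the holder's frame; starts 14 to 24 mm closed; meets the squared unit at about 40 mm closed, its end is 45 mm. A push of the hand would shift it: use the wheel.
- stop_jaw: Blue fixed jaw, same size. Origin at the foot of its rubber face, which looks to -y, at (20, 85, 30) mm in the holder's frame; axes as the holder's.
- unit: Opened control unit: aluminium tray with a green board on top, 80 mm (its x) by 110 mm (its y) by 26 mm high, about 0.35 kg, loose and up to 5 deg askew on the bed between the jaws. Origin at the centre of its underside.
- spool: Red spool, 54 mm diameter, 46 mm high, standing on the table left of the console. Origin at the centre of its foot.
- flux: Small flux pot with red cap, 52 mm diameter, 50 mm high, standing right of the console. Origin at the centre of its foot.
- driver: Green-handled screwdriver, 170 mm long, lying on the table to the right of the holder.
Things that resemble listed ones, but are neither listed nor needed, are in the scene too. There is more than one size of the unit; the job needs the largest.

How it is judged:
On the way, in this order (a step that is already met when the one before it is completed fails the run):
1. a finger is on the thumbwheel's rim (contact force between the fingers and thumbwheel above 1 N), for 0.05 s.
2. with a finger on the wheel, the jaw has pushed the unit against the blue jaw (contact force between the fingers and thumbwheel above 0.5 N and contact force between each of jaw, stop_jaw and unit above 5 N), for 0.1 s.
At the end, for the whole second after the job is handed in: The unit lies flat on the bed (within 3 deg and 4 mm), square to the holder within 2 deg, at rest, and both the orange and the blue jaw press on it with more than 3 N (contact force between each of jaw, stop_jaw and unit above 3 N and angle between the y axis of unit and the y axis of holder, either way round below 0.035 rad and angle between unit's own z axis and vertical below 0.05 rad and z of unit in the frame of holder below 0.034 m and linear speed of unit below 0.01 m/s); the robot touches nothing.
It fails at once if the robot pushed a jaw (over 2 N) (contact force between any of the arm, the fingers and jaw above 2 N or contact force between any of the arm, the fingers and stop_jaw above 2 N).
It fails at once if the robot pushed the unit (over 2 N) (contact force between any of the arm, the fingers and unit above 2 N).
It fails at once if the wheel was pressed hard (over 60 N) (contact force between the fingers and thumbwheel above 60 N).
It fails at once if a bystander was moved more than 30 mm (distance of any of spool, flux, driver from where it was at the start of the episode above 0.03 m).
It also fails if it takes over 56 s, if anything falls off the work surface, if the arm or the gripper's body presses on something with over 40 N, if the wrist force passes 120 N, or if a joint passes its speed limit or range.

## Working session

There is one attempt and no reset: what is moved stays moved. The work goes in short steps, Python scripts to look and compute and a tool call to move; the robot and the scene stay as the last step left them, time stands still between calls to the robot, and variables do not carry over. Pictures are saved under pics/ and viewed, and the job is handed in when it is done.

Besides the shell and the picture viewer there is one more tool, called after "Request:" by a JSON object that holds its "fn" and its "kwargs". move_arm: Moves the arm, as the interface text tells. Shifts and turns lie within -1 to 1; 1 stands for 500 mm of shift or 30 degrees of turn. Its arguments: {"type":"object","properties":{"moves":{"type":"array","items":{"type":"array","items":{"type":"array","items":{"type":"number"}}}}},"required":["moves"]}

```bash
mkdir -p pics; ls; python3 - <<'E'
from workcell import *
import cv2,numpy as np
o=get_obs(); print(o)
for n in ("side","top"):
    c=camera(n); cv2.imwrite(f"pics/{n}0.png",cv2.cvtColor(c["pixels"],cv2.COLOR_RGB2BGR)); np.savez(f"{n}0.npz",**c)
    print(n,c["fx"],c["cx"],c["cy"],np.round(c["extrinsics"],4).tolist())
E
```

```text
pics
{'clock': 0.0, 'joint_pos': array([-1.17500076e+00,  2.41441176e-01,  3.72951224e-03,  1.33522065e+00,
        1.17923083e-05,  1.57081738e+00]), 'joint_vel': array([-0.00099931, -0.00055767,  0.00205189,  0.00199936,  0.00091824,
        0.00033541]), 'tau': array([ 6.91492414e-05, -3.72318292e+01,  2.52406257e+01,  1.69341668e-02,
        4.62652031e-05,  2.95126569e-06]), 'eef_pos': array([ 0.19253725, -0.46077627,  0.24140089]), 'tool_rot': array([ 9.80483569e-01,  1.96598143e-01, -2.04206522e-04, -1.04830491e-03]), 'ft_force': array([-0.72977114, -0.0078844 ,  0.69869077]), 'ft_torque': array([ 0.0148263 , -0.0419543 ,  0.06397161]), 'grip_width': 0.08501519079920708}
side 421.7751844700451 284.0361751484764 207.32743764519356 [[0.9629, -0.1739, 0.2062, 0.452], [-0.2697, -0.6377, 0.7215, -0.686], [0.006, -0.7504, -0.661, 0.7773], [0.0, 0.0, 0.0, 1.0]]
top 452.5900688194751 282.20586083680917 219.38891565032193 [[-0.0275, -0.9846, 0.1727, 0.5024], [-0.9988, 0.034, 0.0346, -0.0054], [-0.04, -0.1715, -0.9844, 1.0814], [0.0, 0.0, 0.0, 1.0]]
```

View pics/side0.png

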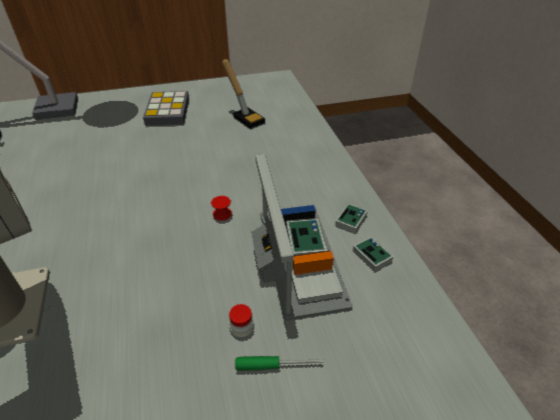

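View pics/top0.png

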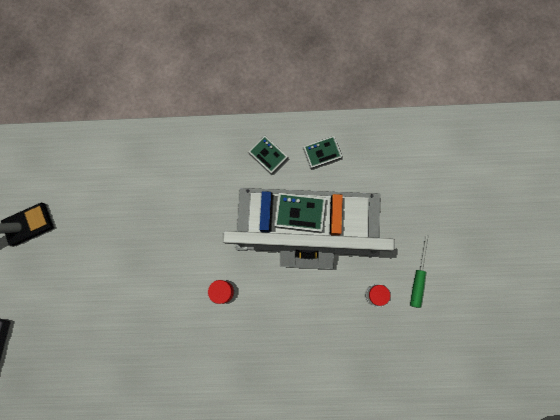

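```bash
cat > h.py <<'E'
import cv2,numpy as np
def cloud(c):
    z=c["range_z"]; v,u=np.mgrid[:420,:560]
    P=np.stack([(u-c["cx"])/c["fx"]*z,(v-c["cy"])/c["fy"]*z,z],-1)
    E=c["extrinsics"]; return P@E[:3,:3].T+E[:3,3]
def proj(c,p):
    E=np.linalg.inv(c["extrinsics"]); q=np.asarray(p)@E[:3,:3].T+E[:3,3]
    return np.stack([q[...,0]/q[...,2]*c["fx"]+c["cx"],q[...,1]/q[...,2]*c["fy"]+c["cy"]],-1)
E
python3 - <<'E'
from h import *
for n in("top","side"):
    c=dict(np.load(n+"0.npz")); W=cloud(c); ok=c["range_z"]>0
    print(n,"table z",np.median(W[...,2][ok&(abs(W[...,2])<.02)&(W[...,0]>.3)&(W[...,0]<.6)]))
    m=ok&(W[...,2]>.185)&(W[...,2]<.22)&(W[...,0]>.3)&(W[...,0]<.7)&(abs(W[...,1])<.3)
    p=W[m]; print(len(p),p.mean(0),p.min(0),p.max(0))
    (cc,wh,a)=cv2.minAreaRect(p[:,:2].astype(np.float32)); b=cv2.boxPoints((cc,wh,a)); print(cc,wh,a)
    A=np.polyfit(p[:,1],p[:,0],1); print("slope",np.degrees(np.arctan(A[0])))
c=dict(np.load("top0.npz"))
im=cv2.cvtColor(c["pixels"],cv2.COLOR_RGB2BGR)[180:310,205:405]
cv2.imwrite("pics/top_crop.png",cv2.resize(im,None,fx=4,fy=4,interpolation=cv2.INTER_CUBIC))
c=dict(np.load("side0.npz"))
im=cv2.cvtColor(c["pixels"],cv2.COLOR_RGB2BGR)[150:320,200:400]
cv2.imwrite("pics/side_crop.png",cv2.resize(im,None,fx=3.5,fy=3.5,interpolation=cv2.INTER_CUBIC))
E
```

```text
top table z 0.0006620970901876078
2200 [ 0.61266082 -0.02436809  0.20296848] [ 0.58928048 -0.19050523  0.18536648] [0.63751515 0.14366036 0.2087716 ]
(0.6136093139648438, -0.02342483401298523) (0.3341734707355499, 0.024582719430327415) 85.49896240234375
slope 4.487830261134611
side table z 0.00017438055922269768
1377 [ 0.61074213 -0.05428457  0.20185453] [ 0.58927424 -0.19069715  0.1854386 ] [0.63861881 0.14381669 0.20623291]
(0.6146206855773926, -0.023045629262924194) (0.3355734646320343, 0.024395491927862167) 85.43543243408203
slope 4.490577045615166
```

View pics/top_crop.png

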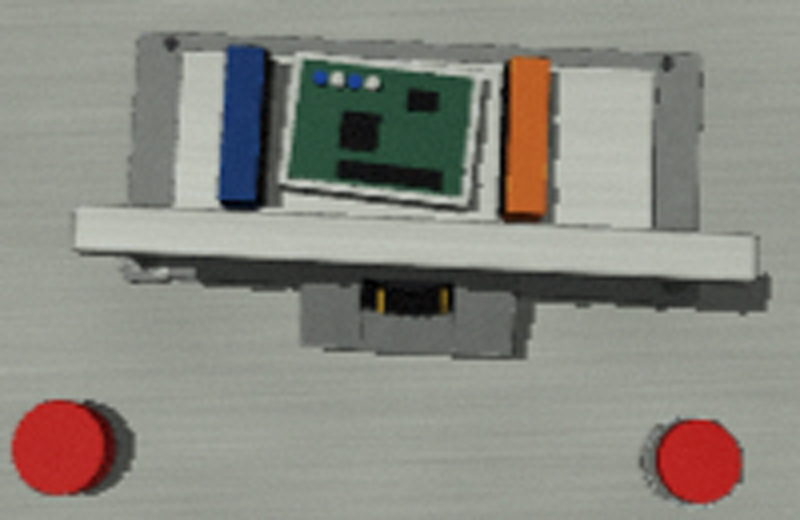

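View pics/side_crop.png

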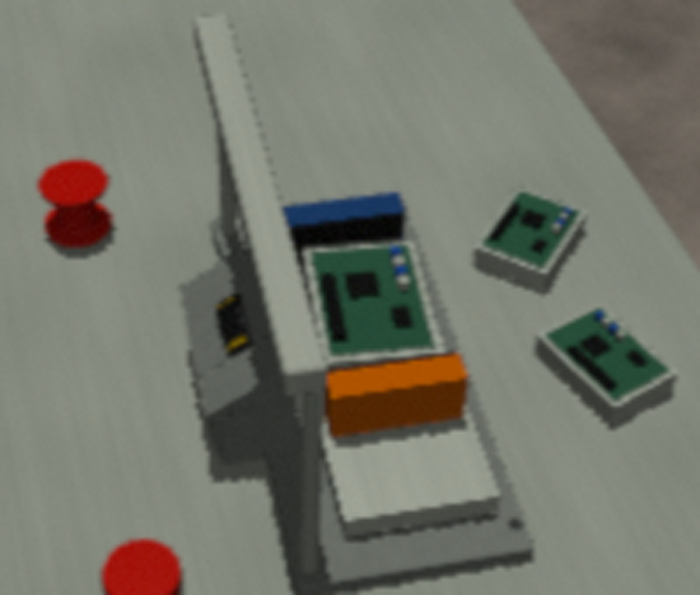

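```bash
cat >> h.py <<'E'
from scipy.spatial.transform import Rotation as R
psi=-np.radians(4.49); bc=np.array([.6141,-.0232])
Rh=R.from_euler('z',psi).as_matrix(); O=np.array([*bc,0])-Rh@[-.061,0,0]
def w(p): return Rh@(np.asarray(p)/1000)+O     # holder mm -> world
def inv(P): return (P-O)@Rh*1000
def tool(lean):
    a=np.radians(lean); z=Rh@[np.sin(a),0,-np.cos(a)]; y=Rh@[0,-1,0.]; return R.from_matrix(np.stack([np.cross(y,z),y,z],1))
def plan(p_h,lean,out,obs):   # tips at p_h (holder mm), backed out mm
    T=tool(lean); z=T.as_matrix()[:,2]; tcp=w(p_h)-z*(.011+out/1000)
    r=(T*R.from_quat(obs["tool_rot"]).inv()).as_rotvec()
    return tcp,tcp-obs["eef_pos"],r
E
python3 - <<'E'
from h import *
from workcell import *
print("O",O,"rim",w([-80.3,0,78.5]))
for n in("top","side"):
    c=dict(np.load(n+"0.npz")); W=cloud(c); H=inv(W)
    print(n,"rim_top px",proj(c,w([[-80.3,0,78.5],[-75,60,70],[-75,-60,70]] [0])))
    dark=(c["pixels"].max(-1)<60)&(abs(H[...,1])<40)&(H[...,0]<-60)&(H[...,0]>-110)&(H[...,2]>60)&(H[...,2]<100)
    d=H[dark]; print(len(d), "wheel x,y,z range",d.min(0),d.max(0))
    s=(H+[75,0,-70])@[-.53,0,.848]; 
    f=(abs(H[...,1])<58)&(abs(H[...,1])>30)&(H[...,0]<-60)&(H[...,0]>-104)&(H[...,2]>52)&(H[...,2]<90)
    print("face off",np.median(s[f]),"wheel off",np.percentile(s[dark],[50,90,98]) if len(d) else 0)
    px=c["pixels"].astype(int); 
    o=(px[...,0]>150)&(px[...,1]<130)&(px[...,2]<60)&(px[...,1]>50)&(H[...,2]>30)&(H[...,2]<85)&(abs(H[...,1])<120)
    b=(px[...,2]>90)&(px[...,0]<60)&(H[...,2]>55)&(H[...,2]<85)&(abs(H[...,1])<150)
    for q,m in(("orange",o),("blue",b)): print(q,m.sum(),np.percentile(H[m],[2,98],axis=0).round(1).tolist())
o=get_obs()
print(plan([-80.3,-15,78.5],36,50,o), "deg",np.degrees(plan([-80.3,-15,78.5],36,50,o)[2]))
E
```

```text
O [ 0.67491279 -0.02797539  0.        ] rim [ 0.59485923 -0.0216891   0.0785    ]
top rim_top px [306.51123828 255.6894859 ]
291 wheel x,y,z range [-85.61933662 -38.63588378  63.96532729] [-61.32239352  39.69466535  84.88893346]
face off 0.83876783997596 wheel off [ 2.36939826 10.32640876 12.3470067 ]
orange 352 [[-22.8, -74.1, 67.3], [61.7, -54.4, 74.6]]
blue 350 [[-22.9, 36.2, 62.1], [60.4, 108.8, 74.2]]
side rim_top px [264.12089534 240.30771277]
200 wheel x,y,z range [-85.71063796 -39.33899087  60.71602171] [-60.04796192  39.65146078  84.46509648]
face off -0.3050212027793139 wheel off [ 1.07147226  9.53858734 11.37446461]
orange 263 [[-21.9, -74.0, 67.8], [61.4, -54.5, 73.1]]
blue 155 [[-19.0, 39.7, 63.0], [61.5, 108.6, 72.9]]
(array([ 0.55794009, -0.03383616,  0.12785004]), array([ 0.36537289,  0.42700184, -0.11363657]), array([ 0.09839026, -0.62641752, -0.45894398])) deg [  5.63734679 -35.89108008 -26.295553  ]
```

Request:
{"fn": "move_arm", "kwargs": {"moves": [[[0.04, 0.05, 0, 0.024, -0.15, -0.11, 1], [0.04, 0.05, 0, 0.024, -0.15, -0.11, 1], [0.04, 0.05, 0, 0.024, -0.15, -0.11, 1], [0.04, 0.05, 0, 0.024, -0.15, -0.11, 1], [0.04, 0.05, 0, 0.024, -0.15, -0.11, 1], [0.04, 0.05, 0, 0.024, -0.15, -0.11, 1], [0.04, 0.05, 0, 0.024, -0.15, -0.11, 1], [0.04, 0.05, 0, 0.024, -0.15, -0.11, 1]]]}}

```text
clock: 0.77
eef_pos: [0.3575, -0.2573, 0.2387]
tool_rot: [0.945, -0.052, 0.322, 0.007]
ft_force: [0.7, -0.7, 0.0]
grip_width: 0.0003
```

```bash
cat > p.py <<'E'
import sys
from h import *
from workcell import *
o=get_obs()
y,out,lean=map(float,sys.argv[1:4])
t,d,r=plan([-80.3,y,78.5],lean,out,o)
M=R.from_quat(o["tool_rot"]).as_matrix()
tip=inv(o["eef_pos"]+M[:,2]*.011)
F=Rh.T@o["ft_force"]
print("t",round(float(o["clock"]),2),"tips rel rim_top (holder mm)",(tip-[-80.3,0,78.5]).round(1),"out",round(float((tip-[-80.3,0,78.5])@[-.53,0,.848]),1),"F holder",F.round(1),"w",round(float(o["grip_width"]),4))
print("joints",np.round(o["joint_pos"],2),"shift units",(d/.5).round(3),"turn units",(np.degrees(r)/30).round(3))
E
python3 p.py -15 90 36
```

```text
t 0.77 tips rel rim_top (holder mm) [-211.4 -253.5  151.5] out 240.5 F holder [ 0.7 -0.7  0. ] w 0.0003
joints [-0.94 -0.2  -0.65  0.66  0.48  2.43] shift units [ 0.354  0.451 -0.157] turn units [-0.035  0.055  0.048]
```

Request:
{"fn": "move_arm", "kwargs": {"moves": [[[0.012, 0.02, -0.002, -0.137, 0.011, 0.189, 1], [0.012, 0.02, -0.002, -0.137, 0.011, 0.189, 1], [0.012, 0.02, -0.002, -0.137, 0.011, 0.189, 1], [0.012, 0.02, -0.002, -0.137, 0.011, 0.189, 1], [0.012, 0.02, -0.002, -0.137, 0.011, 0.189, 1], [0.012, 0.02, -0.002, -0.137, 0.011, 0.189, 1], [0.012, 0.02, -0.002, -0.137, 0.011, 0.189, 1], [0.012, 0.02, -0.002, -0.137, 0.011, 0.189, 1]]]}}

```text
clock: 1.43
eef_pos: [0.3994, -0.1619, 0.2201]
tool_rot: [0.858, 0.41, 0.274, 0.143]
ft_force: [0.2, -0.1, 0.5]
grip_width: -0.0003
```

```bash
sed -i 's/y=Rh@\[0,-1,0.\]/y=Rh@[0,1,0.]/' h.py; python3 p.py -15 150 36
```

```text
t 1.43 tips rel rim_top (holder mm) [-177.5 -154.8  132.7] out 206.6 F holder [ 0.2 -0.1  0.5] w -0.0003
joints [-0.6  -0.26 -0.74  0.54  0.32  1.74] shift units [ 0.2    0.265 -0.023] turn units [-2.466  0.139  3.354]
```

Request:
{"fn": "move_arm", "kwargs": {"moves": [[[0.012, 0.016, -0.001, -0.137, 0.008, 0.188, 1], [0.012, 0.016, -0.001, -0.137, 0.008, 0.188, 1], [0.012, 0.016, -0.001, -0.137, 0.008, 0.188, 1], [0.012, 0.016, -0.001, -0.137, 0.008, 0.188, 1], [0.012, 0.016, -0.001, -0.137, 0.008, 0.188, 1], [0.012, 0.016, -0.001, -0.137, 0.008, 0.188, 1], [0.012, 0.016, -0.001, -0.137, 0.008, 0.188, 1], [0.012, 0.016, -0.001, -0.137, 0.008, 0.188, 1]]]}}

```text
clock: 2.1
eef_pos: [0.4452, -0.092, 0.2115]
tool_rot: [0.56, 0.773, 0.163, 0.252]
ft_force: [-1.1, -0.4, -0.4]
grip_width: 0.0001
```

Request:
{"fn": "move_arm", "kwargs": {"moves": [[[0.012, 0.016, 0.001, -0.137, 0.008, 0.188, 1], [0.012, 0.016, 0.001, -0.137, 0.008, 0.188, 1], [0.012, 0.016, 0.001, -0.137, 0.008, 0.188, 1], [0.012, 0.016, 0.001, -0.137, 0.008, 0.188, 1], [0.012, 0.016, 0.001, -0.137, 0.008, 0.188, 1], [0.012, 0.016, 0.001, -0.137, 0.008, 0.188, 1], [0.012, 0.016, 0.001, -0.137, 0.008, 0.188, 1], [0.012, 0.016, 0.001, -0.137, 0.008, 0.188, 1]]]}}

```text
clock: 2.77
eef_pos: [0.4908, -0.0235, 0.2107]
tool_rot: [0.124, 0.946, 0.011, 0.299]
ft_force: [-1.2, -0.4, -1.3]
grip_width: -0.0
```

```bash
python3 p.py -15 60 36
```

```text
t 2.77 tips rel rim_top (holder mm) [-97.4 -10.1 123.2] out 156.1 F holder [-1.1 -0.5 -1.3] w -0.0
joints [-0.02 -0.15 -0.69  0.43 -0.04  0.22] shift units [ 0.123 -0.02  -0.15 ] turn units [-0.189 -0.025  0.29 ]
```

Request:
{"fn": "move_arm", "kwargs": {"moves": [[[0.03, -0.005, -0.038, -0.095, -0.012, 0.145, 1], [0.03, -0.005, -0.038, -0.095, -0.012, 0.145, 1], [0.03, -0.005, -0.038, 0, 0, 0, 1], [0.03, -0.005, -0.038, 0, 0, 0, 1], [0, 0, 0, 0, 0, 0, 1], [0, 0, 0, 0, 0, 0, 1]]]}}

```text
clock: 3.27
eef_pos: [0.5529, -0.0307, 0.1314]
tool_rot: [0.028, 0.951, -0.013, 0.309]
ft_force: [0.4, 0.7, -0.1]
grip_width: -0.0002
```

```bash
python3 p.py -15 15 36; python3 - <<'E'
from h import *
from workcell import *
for n in ("side","top"):
    c=camera(n); im=cv2.cvtColor(c["pixels"],cv2.COLOR_RGB2BGR)
    u,v=proj(c,w([-80.3,0,78.5])).astype(int)
    im=im[v-70:v+50,u-80:u+80]
    cv2.imwrite(f"pics/{n}1.png",cv2.resize(im,None,fx=4,fy=4,interpolation=cv2.INTER_CUBIC))
E
```

```text
t 3.27 tips rel rim_top (holder mm) [-34.6 -12.2  44. ] out 55.7 F holder [ 0.3  0.8 -0.1] w -0.0002
joints [-0.05  0.1  -0.72  0.12 -0.01  0.01] shift units [ 0.051 -0.01  -0.064] turn units [ 0.015 -0.001 -0.034]
```

View pics/side1.png

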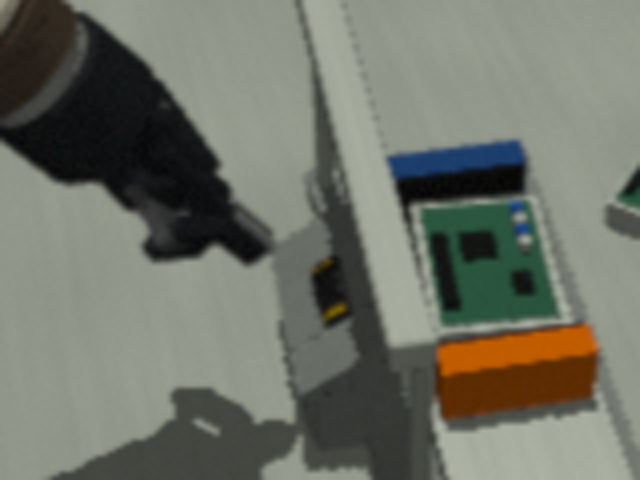

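View pics/top1.png

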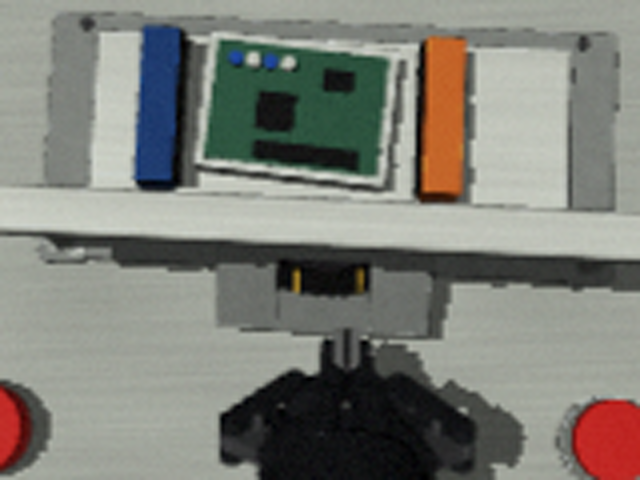

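Request:
{"fn": "move_arm", "kwargs": {"moves": [[[0.017, -0.003, -0.022, 0.015, 0, -0.034, 1], [0.017, -0.003, -0.022, 0, 0, 0, 1], [0.017, -0.003, -0.022, 0, 0, 0, 1], [0.006, 0, -0.01, 0, 0, 0, 1], [0.004, 0, -0.006, 0, 0, 0, 1], [0, 0, 0, 0, 0, 0, 1]]]}}

```text
clock: 3.87
eef_pos: [0.5855, -0.035, 0.1001]
tool_rot: [0.038, 0.948, -0.012, 0.316]
ft_force: [0.2, 0.5, 0.3]
grip_width: -0.0005
```

```bash
python3 p.py -15 0 36
```

```text
t 3.87 tips rel rim_top (holder mm) [ -1.7 -14.   12.8] out 11.7 F holder [0.1 0.5 0.3] w -0.0005
joints [-0.05  0.22 -0.7   0.01 -0.02  0.02] shift units [ 0.004 -0.002 -0.025] turn units [-0.     0.029  0.002]
```

Request:
{"fn": "move_arm", "kwargs": {"moves": [[[0.001, 0, -0.007, 0, 0.015, 0, 1], [0.001, 0, -0.007, 0, 0.015, 0, 1], [0.001, 0, -0.006, 0, 0, 0, 1], [0.001, 0, -0.004, 0, 0, 0, 1], [0.001, 0, -0.003, 0, 0, 0, 1], [0, 0, 0, 0, 0, 0, 1]]]}}

```text
clock: 4.37
eef_pos: [0.5882, -0.0348, 0.0888]
tool_rot: [0.037, 0.95, -0.012, 0.31]
ft_force: [0.4, 0.2, 0.4]
grip_width: 0.0002
```

```bash
python3 p.py -15 0 36
```

```text
t 4.37 tips rel rim_top (holder mm) [  0.9 -13.6   1.4] out 0.7 F holder [0.4 0.3 0.4] w 0.0002
joints [-0.05  0.25 -0.7  -0.   -0.02  0.02] shift units [-0.002 -0.003 -0.003] turn units [0.    0.004 0.001]
```

Request:
{"fn": "move_arm", "kwargs": {"moves": [[[0.001, 0, -0.002, 0, 0, 0, 1], [0.001, 0, -0.002, 0, 0, 0, 1], [0.001, 0, -0.002, 0, 0, 0, 1]]]}}

```text
clock: 4.62
eef_pos: [0.5894, -0.0355, 0.0869]
tool_rot: [0.038, 0.95, -0.013, 0.31]
ft_force: [-14.6, -2.4, 16.6]
grip_width: -0.0001
```

```bash
python3 p.py -15 0 36
```

```text
t 4.62 tips rel rim_top (holder mm) [  2.2 -14.2  -0.5] out -1.5 F holder [-14.4  -3.6  16.6] w -0.0001
joints [-0.05  0.25 -0.7  -0.01 -0.02  0.02] shift units [-0.004 -0.001  0.001] turn units [0.003 0.006 0.004]
```

Request:
{"fn": "move_arm", "kwargs": {"moves": [[[0.0006, 0.005, -0.0003, 0, 0, 0, 1], [0.0006, 0.005, -0.0003, 0, 0, 0, 1], [0.0006, 0.006, -0.0003, 0, 0, 0, 1]]]}}

```text
clock: 4.87
eef_pos: [0.5889, -0.0332, 0.0879]
tool_rot: [0.042, 0.949, -0.019, 0.311]
ft_force: [-3.7, -4.4, 3.7]
grip_width: -0.0002
```

```bash
python3 p.py 15 0 36
```

```text
t 4.87 tips rel rim_top (holder mm) [  1.4 -12.1   0.5] out -0.3 F holder [-3.3 -4.7  3.7] w -0.0002
joints [-0.04  0.25 -0.7  -0.01 -0.04  0.04] shift units [ 0.001  0.054 -0.001] turn units [0.022 0.008 0.025]
```

Request:
{"fn": "move_arm", "kwargs": {"moves": [[[0.0015, 0.01, -0.0012, 0.01, 0, 0.012, 1], [0.0015, 0.01, -0.0012, 0.01, 0, 0.012, 1], [0.0015, 0.01, -0.001, 0.008, 0, 0.01, 1]]]}}

```text
clock: 5.12
eef_pos: [0.5892, -0.0244, 0.0885]
tool_rot: [0.04, 0.949, -0.017, 0.311]
ft_force: [-9.4, -2.8, 9.3]
grip_width: -0.0002
```

```bash
python3 p.py 15 0 36
```

```text
t 5.12 tips rel rim_top (holder mm) [ 1.1 -3.3  1.1] out 0.4 F holder [-9.1 -3.5  9.3] w -0.0002
joints [-0.02  0.25 -0.7  -0.01 -0.05  0.05] shift units [ 0.001  0.036 -0.002] turn units [0.014 0.01  0.014]
```

Request:
{"fn": "move_arm", "kwargs": {"moves": [[[0.0015, 0.01, -0.001, 0.01, 0, 0.012, 1], [0.0015, 0.01, -0.001, 0.01, 0, 0.012, 1], [0.0015, 0.01, -0.001, 0.01, 0, 0.012, 1], [0.0015, 0.01, -0.001, 0.01, 0, 0.012, 1], [0.0015, 0.01, -0.001, 0.01, 0, 0.012, 1]]]}}

```text
clock: 5.53
eef_pos: [0.5914, -0.0046, 0.0882]
tool_rot: [0.033, 0.95, -0.005, 0.312]
ft_force: [-0.5, 1.1, 0.5]
grip_width: 0.0001
```

```bash
python3 p.py 15 0 36;  cat > j.py <<'E'
from h import *
from workcell import *
import sys
c=camera("top"); H=inv(cloud(c)); px=c["pixels"].astype(int)
o=(px[...,0]>150)&(px[...,1]<130)&(px[...,2]<60)&(px[...,1]>50)&(H[...,2]>64)&(H[...,2]<85)&(abs(H[...,1])<120)
print("orange y mean",H[o][:,1].mean().round(2),o.sum())
t=(px[...,1]>px[...,0]+15)&(px[...,1]>px[...,2]+10)&(abs(H[...,0]-20)<60)&(abs(H[...,1])<90)&(H[...,2]>45)&(H[...,2]<75)
print("board minAreaRect (holder)",cv2.minAreaRect(H[t][:,:2].astype(np.float32)))
im=cv2.cvtColor(c["pixels"],cv2.COLOR_RGB2BGR)[180:310,205:405]
cv2.imwrite(f"pics/{sys.argv[1]}.png",cv2.resize(im,None,fx=4,fy=4,interpolation=cv2.INTER_CUBIC))
E
python3 j.py top2
```

```text
t 5.53 tips rel rim_top (holder mm) [ 1.7 17.   0.9] out -0.2 F holder [-0.6  1.   0.5] w 0.0001
joints [ 0.01  0.25 -0.7  -0.01 -0.04  0.07] shift units [-0.004 -0.003 -0.002] turn units [-0.02   0.014 -0.026]
orange y mean -57.46 354
board minAreaRect (holder) ((23.304222106933594, 19.537403106689453), (100.92903900146484, 71.52200317382812), 85.87427520751953)
```

View pics/top2.png

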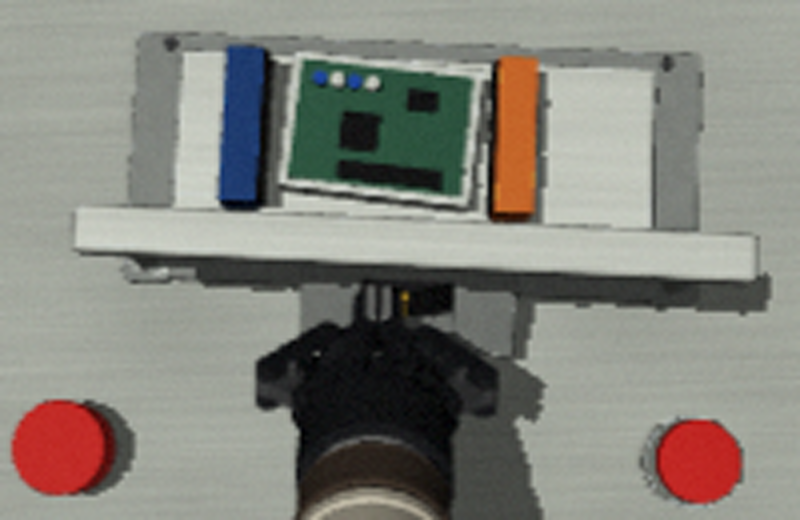

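Request:
{"fn": "move_arm", "kwargs": {"moves": [[[-0.01, 0, 0.016, 0, 0, 0, 1], [-0.008, 0, 0.012, -0.01, 0, -0.013, 1], [-0.003, -0.034, 0, -0.01, 0, -0.013, 1], [-0.003, -0.034, 0, 0, 0, 0, 1], [0, 0, 0, 0, 0, 0, 1]]]}}

```text
clock: 6.0
eef_pos: [0.5783, -0.0363, 0.104]
tool_rot: [0.035, 0.949, -0.011, 0.312]
ft_force: [0.9, -0.9, 0.1]
grip_width: 0.0002
```

```bash
python3 p.py -16 1.5 36
```

```text
t 6.0 tips rel rim_top (holder mm) [ -8.9 -15.9  16.6] out 18.8 F holder [ 0.9 -0.8  0.1] w 0.0002
joints [-0.06  0.2  -0.71  0.03 -0.01  0.01] shift units [ 0.016 -0.001 -0.031] turn units [-0.002  0.012 -0.009]
```

Request:
{"fn": "move_arm", "kwargs": {"moves": [[[0.006, -0.001, -0.011, 0, 0.01, -0.009, 1], [0.006, 0, -0.01, 0, 0, 0, 1], [0.004, 0, -0.007, 0, 0, 0, 1], [0.002, 0, -0.004, 0, 0, 0, 1], [0, 0, 0, 0, 0, 0, 1]]]}}

```text
clock: 6.42
eef_pos: [0.5884, -0.0354, 0.0878]
tool_rot: [0.038, 0.95, -0.011, 0.31]
ft_force: [0.0, -0.3, -0.1]
grip_width: 0.0
```

```bash
python3 p.py -16 0 36
```

```text
t 6.42 tips rel rim_top (holder mm) [  1.1 -14.1   0.4] out -0.3 F holder [ 0.1 -0.3 -0.1] w 0.0
joints [-0.05  0.25 -0.7  -0.01 -0.01  0.02] shift units [-0.002 -0.004 -0.001] turn units [-0.004  0.005  0.   ]
```

Contact is at about out −1 here. Press, then roll.

Request:
{"fn": "move_arm", "kwargs": {"moves": [[[0.001, 0, -0.002, 0, 0, 0, 1], [0.001, 0.001, -0.0018, 0, 0, 0, 1], [0.0015, 0.01, -0.0012, 0.008, 0, 0.01, 1], [0.0015, 0.01, -0.0012, 0.01, 0, 0.012, 1], [0.0015, 0.01, -0.0012, 0.01, 0, 0.012, 1]]]}}

```text
clock: 6.83
eef_pos: [0.5889, -0.029, 0.0879]
tool_rot: [0.037, 0.95, -0.013, 0.311]
ft_force: [-12.0, -4.1, 13.5]
grip_width: -0.0002
```

```bash
python3 p.py 16 0 36
```

```text
t 6.83 tips rel rim_top (holder mm) [ 1.2 -7.8  0.6] out -0.1 F holder [-11.6  -5.   13.5] w -0.0002
joints [-0.04  0.25 -0.7  -0.01 -0.03  0.03] shift units [ 0.001  0.048 -0.001] turn units [0.005 0.009 0.001]
```

Request:
{"fn": "move_arm", "kwargs": {"moves": [[[0.0015, 0.01, -0.0012, 0.008, 0, 0.008, 1], [0.0015, 0.01, -0.0012, 0.008, 0, 0.008, 1], [0.0015, 0.01, -0.0012, 0.008, 0, 0.008, 1], [0.0015, 0.01, -0.0012, 0.006, 0, 0.006, 1], [0.0015, 0.01, -0.0014, 0.004, 0, 0.004, 1], [0.0015, 0.008, -0.0014, 0, 0, 0, 1]]]}}

```text
clock: 7.33
eef_pos: [0.5909, -0.0071, 0.088]
tool_rot: [0.037, 0.949, -0.011, 0.312]
ft_force: [-2.0, -0.2, 3.1]
grip_width: -0.0002
```

```bash
python3 p.py 16 0 36; python3 j.py top3
```

```text
t 7.33 tips rel rim_top (holder mm) [ 1.4 14.2  0.6] out -0.2 F holder [-1.9 -0.3  3.1] w -0.0002
joints [ 0.01  0.25 -0.7  -0.01 -0.05  0.07] shift units [-0.002  0.004 -0.001] turn units [-0.003  0.015 -0.002]
orange y mean -50.36 352
board minAreaRect (holder) ((22.536758422851562, 20.952444076538086), (100.57015228271484, 71.30146026611328), 86.4529800415039)
```

Request:
{"fn": "move_arm", "kwargs": {"moves": [[[-0.01, 0, 0.016, 0, 0, 0, 1], [-0.007, 0, 0.01, 0, 0, 0, 1], [-0.003, -0.033, 0, 0, 0, 0, 1], [-0.003, -0.032, 0, 0, 0, 0, 1], [0.006, 0, -0.01, 0, 0.01, 0, 1], [0.005, 0, -0.008, 0, 0, 0, 1], [0, 0, 0, 0, 0, 0, 1]]]}}

```text
clock: 7.97
eef_pos: [0.5841, -0.0366, 0.0938]
tool_rot: [0.034, 0.95, -0.008, 0.31]
ft_force: [-0.7, -0.5, -0.8]
grip_width: -0.0004
```

```bash
python3 p.py -16 0 36
```

```text
t 7.97 tips rel rim_top (holder mm) [ -3.1 -15.6   6.5] out 7.1 F holder [-0.7 -0.6 -0.8] w -0.0004
joints [-0.06  0.23 -0.7   0.01  0.    0.01] shift units [ 0.006 -0.001 -0.013] turn units [-0.01   0.005 -0.016]
```

Request:
{"fn": "move_arm", "kwargs": {"moves": [[[0.004, -0.001, -0.007, -0.01, 0, -0.016, 1], [0.003, -0.001, -0.005, 0, 0, 0, 1], [0.001, 0, -0.003, 0, 0, 0, 1], [0.001, 0, -0.002, 0, 0, 0, 1], [0.001, 0, -0.0015, 0, 0, 0, 1]]]}}

```text
clock: 8.38
eef_pos: [0.5892, -0.0386, 0.0857]
tool_rot: [0.038, 0.949, -0.016, 0.311]
ft_force: [-12.3, -2.8, 14.0]
grip_width: -0.0001
```

```bash
python3 p.py -16 0 36
```

```text
t 8.38 tips rel rim_top (holder mm) [  2.1 -17.3  -1.7] out -2.6 F holder [-12.   -3.7  14. ] w -0.0001
joints [-0.05  0.26 -0.7  -0.02 -0.02  0.02] shift units [-0.004  0.003  0.003] turn units [0.013 0.009 0.007]
```

Request:
{"fn": "move_arm", "kwargs": {"moves": [[[0.001, 0.01, -0.0006, 0.01, 0, 0.01, 1], [0.0015, 0.01, -0.0008, 0.01, 0, 0.01, 1], [0.0015, 0.01, -0.001, 0.01, 0, 0.01, 1], [0.0015, 0.01, -0.001, 0.01, 0, 0.01, 1], [0.0015, 0.01, -0.0012, 0.008, 0, 0.008, 1], [0.0015, 0.01, -0.0012, 0.008, 0, 0.008, 1]]]}}

```text
clock: 8.88
eef_pos: [0.5886, -0.0252, 0.088]
tool_rot: [0.04, 0.949, -0.018, 0.312]
ft_force: [-10.2, -3.3, 12.2]
grip_width: -0.0002
```

```bash
python3 p.py 16 0 36
```

```text
t 8.88 tips rel rim_top (holder mm) [ 0.6 -4.1  0.7] out 0.3 F holder [-9.9 -4.1 12.2] w -0.0002
joints [-0.02  0.25 -0.7  -0.01 -0.05  0.05] shift units [ 0.002  0.04  -0.001] turn units [0.018 0.014 0.016]
```

Request:
{"fn": "move_arm", "kwargs": {"moves": [[[0.0015, 0.01, -0.0012, 0.012, 0.005, 0.012, 1], [0.0015, 0.01, -0.0012, 0.01, 0.005, 0.01, 1], [0.0015, 0.01, -0.0012, 0.008, 0, 0.008, 1], [0.0015, 0.01, -0.0014, 0.006, 0, 0.006, 1], [0.0015, 0.008, -0.0014, 0, 0, 0, 1]]]}}

```text
clock: 9.3
eef_pos: [0.5908, -0.0058, 0.0876]
tool_rot: [0.037, 0.95, -0.013, 0.311]
ft_force: [-0.9, -0.6, 1.9]
grip_width: 0.0003
```

```bash
python3 p.py 16 0 36; python3 j.py top4
```

```text
t 9.3 tips rel rim_top (holder mm) [ 1.2 15.5  0.2] out -0.5 F holder [-0.8 -0.7  1.9] w 0.0003
joints [ 0.02  0.25 -0.69 -0.01 -0.06  0.08] shift units [-0.002  0.001 -0.   ] turn units [0.004 0.009 0.001]
orange y mean -42.59 356
board minAreaRect (holder) ((19.683746337890625, 26.780641555786133), (101.24579620361328, 71.34477996826172), 88.95720672607422)
```

View pics/top4.png

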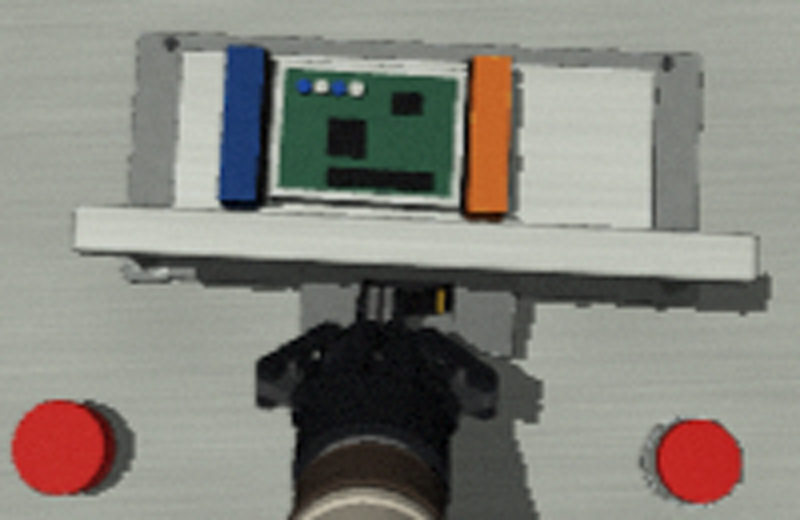

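Request:
{"fn": "move_arm", "kwargs": {"moves": [[[-0.01, 0, 0.016, 0, 0, 0, 1], [-0.007, 0, 0.01, 0, 0, 0, 1], [-0.003, -0.033, 0, 0, 0, 0, 1], [-0.003, -0.033, 0, 0, 0, 0, 1], [0.006, 0, -0.01, 0, 0.01, 0, 1], [0.005, 0, -0.008, 0, 0, 0, 1], [0, 0, 0, 0, 0, 0, 1]]]}}

```text
clock: 9.93
eef_pos: [0.5839, -0.0354, 0.0927]
tool_rot: [0.034, 0.951, -0.01, 0.308]
ft_force: [-0.6, -0.4, -0.6]
grip_width: 0.0002
```

```bash
python3 p.py -16 0 36
```

```text
t 9.93 tips rel rim_top (holder mm) [ -3.4 -14.5   5.3] out 6.3 F holder [-0.5 -0.5 -0.6] w 0.0002
joints [-0.06  0.23 -0.7   0.01 -0.01  0.01] shift units [ 0.007 -0.003 -0.011] turn units [-0.002 -0.003 -0.014]
```

Request:
{"fn": "move_arm", "kwargs": {"moves": [[[0.004, -0.001, -0.006, 0, 0, -0.012, 1], [0.003, 0, -0.004, 0, 0, 0, 1], [0.001, 0, -0.002, 0, 0, 0, 1], [0.001, 0, -0.002, 0, 0, 0, 1], [0.001, 0, -0.0015, 0, 0, 0, 1]]]}}

```text
clock: 10.35
eef_pos: [0.5885, -0.0361, 0.0861]
tool_rot: [0.037, 0.95, -0.014, 0.309]
ft_force: [-13.7, -3.0, 14.8]
grip_width: -0.0002
```

```bash
python3 p.py -16 0 36
```

```text
t 10.35 tips rel rim_top (holder mm) [  1.3 -14.9  -1.3] out -1.8 F holder [-13.4  -4.1  14.8] w -0.0002
joints [-0.05  0.25 -0.7  -0.01 -0.02  0.02] shift units [-0.003 -0.002  0.003] turn units [ 0.007 -0.     0.003]
```

Request:
{"fn": "move_arm", "kwargs": {"moves": [[[0.001, 0.01, -0.0006, 0.01, 0, 0.01, 1], [0.0015, 0.01, -0.0008, 0.01, 0, 0.01, 1], [0.0015, 0.01, -0.001, 0.01, 0, 0.01, 1], [0.0015, 0.01, -0.001, 0.01, 0, 0.01, 1], [0.0015, 0.01, -0.0012, 0.008, 0, 0.008, 1]]]}}

```text
clock: 10.77
eef_pos: [0.5885, -0.0214, 0.088]
tool_rot: [0.036, 0.95, -0.011, 0.31]
ft_force: [-7.0, -7.5, 10.0]
grip_width: -0.0001
```

```bash
python3 p.py 16 0 36
```

```text
t 10.77 tips rel rim_top (holder mm) [ 0.2 -0.1  0.6] out 0.4 F holder [-6.4 -8.  10. ] w -0.0001
joints [-0.02  0.25 -0.7  -0.   -0.03  0.05] shift units [ 0.002  0.032 -0.001] turn units [-0.001  0.004 -0.004]
```

Request:
{"fn": "move_arm", "kwargs": {"moves": [[[0.002, 0.01, -0.0016, 0.01, 0, 0.01, 1], [0.002, 0.01, -0.0016, 0.01, 0, 0.01, 1]]]}}

```text
clock: 10.93
eef_pos: [0.5899, -0.0161, 0.0885]
tool_rot: [0.036, 0.95, -0.011, 0.311]
ft_force: [-9.2, -8.8, 11.9]
grip_width: -0.0
```

```bash
python3 p.py 16 0 36; python3 j.py top5
```

```text
t 10.93 tips rel rim_top (holder mm) [1.1 5.3 1.1] out 0.3 F holder [-8.5 -9.5 11.9] w -0.0
joints [-0.01  0.25 -0.7  -0.01 -0.04  0.06] shift units [-0.001  0.022 -0.002] turn units [-0.002  0.009 -0.006]
orange y mean -38.88 349
board minAreaRect (holder) ((19.09551239013672, 30.414718627929688), (100.30862426757812, 71.71764373779297), 89.76094818115234)
```

View pics/top5.png

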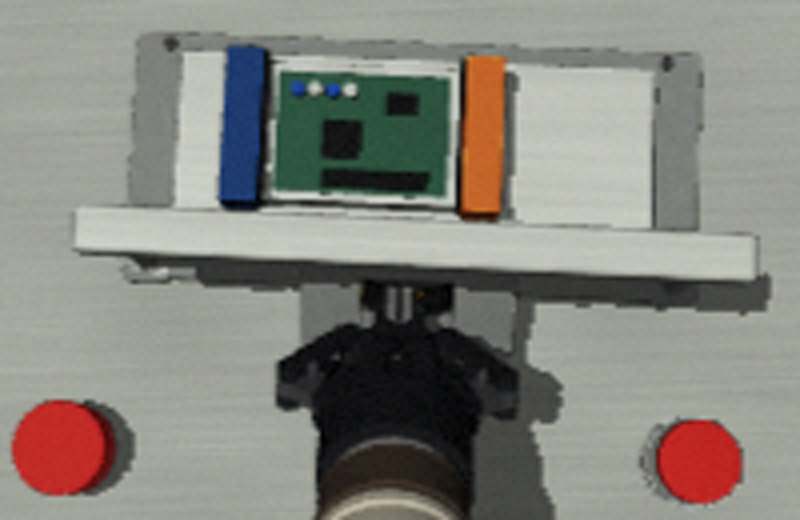

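Request:
{"fn": "move_arm", "kwargs": {"moves": [[[0.002, 0.012, -0.002, 0.008, 0, 0.008, 1], [0.002, 0.012, -0.002, 0.008, 0, 0.008, 1], [0.002, 0.012, -0.002, 0.008, 0, 0.008, 1]]]}}

```text
clock: 11.23
eef_pos: [0.5936, 0.0003, 0.088]
tool_rot: [0.034, 0.949, -0.006, 0.313]
ft_force: [0.6, 0.2, 0.5]
grip_width: -0.0001
```

```bash
python3 p.py 16 0 36; python3 j.py top6
```

```text
t 11.23 tips rel rim_top (holder mm) [ 3.5 22.   0.6] out -1.3 F holder [0.6 0.3 0.5] w -0.0001
joints [ 0.02  0.26 -0.69 -0.01 -0.05  0.08] shift units [-0.008 -0.011 -0.001] turn units [-0.019  0.017 -0.021]
orange y mean -38.91 355
board minAreaRect (holder) ((19.35151481628418, 30.27912712097168), (71.80935668945312, 100.3860092163086), 0.0449509397149086)
```

Request:
{"fn": "move_arm", "kwargs": {"moves": [[[-0.01, 0, 0.016, 0, 0, 0, 1], [-0.008, 0, 0.01, 0, 0, 0, 1], [-0.004, -0.036, 0, -0.01, 0, -0.01, 1], [-0.004, -0.036, 0, -0.01, 0.01, -0.01, 1], [0.005, 0, -0.01, 0, 0.01, 0, 1], [0.004, 0, -0.008, 0, 0, 0, 1], [0, 0, 0, 0, 0, 0, 1]]]}}

```text
clock: 11.87
eef_pos: [0.5835, -0.0323, 0.0926]
tool_rot: [0.034, 0.951, -0.01, 0.307]
ft_force: [0.1, -0.0, -0.0]
grip_width: 0.0004
```

```bash
python3 p.py -12 0 36
```

```text
t 11.87 tips rel rim_top (holder mm) [ -4.  -11.4   5.2] out 6.5 F holder [ 0.1 -0.  -0. ] w 0.0004
joints [-0.05  0.23 -0.7   0.02 -0.01  0.02] shift units [ 0.008 -0.002 -0.01 ] turn units [-0.003 -0.007 -0.015]
```

Request:
{"fn": "move_arm", "kwargs": {"moves": [[[0.004, 0, -0.006, 0, 0, -0.012, 1], [0.003, 0, -0.004, 0, 0, 0, 1], [0.001, 0, -0.002, 0, 0, 0, 1], [0.001, 0, -0.002, 0, 0, 0, 1], [0.001, 0, -0.002, 0, 0, 0, 1]]]}}

```text
clock: 12.28
eef_pos: [0.5877, -0.0316, 0.0865]
tool_rot: [0.037, 0.951, -0.013, 0.308]
ft_force: [-17.7, -1.7, 19.8]
grip_width: -0.0001
```

```bash
python3 p.py -16 0 36
```

```text
t 12.28 tips rel rim_top (holder mm) [  0.1 -10.4  -0.9] out -0.8 F holder [-17.5  -3.   19.8] w -0.0001
joints [-0.04  0.25 -0.7  -0.   -0.02  0.03] shift units [-0.001 -0.011  0.002] turn units [ 0.003 -0.003 -0.001]
```

Request:
{"fn": "move_arm", "kwargs": {"moves": [[[0.0018, 0.01, -0.0016, 0.008, 0, 0.008, 1], [0.0018, 0.01, -0.0016, 0.008, 0, 0.008, 1], [0.002, 0.01, -0.0018, 0.008, 0, 0.008, 1]]]}}

```text
clock: 12.53
eef_pos: [0.5876, -0.0292, 0.0869]
tool_rot: [0.041, 0.95, -0.021, 0.309]
ft_force: [-13.3, -14.0, 15.2]
grip_width: -0.0005
```

```bash
python3 p.py -16 0 36
```

```text
t 12.53 tips rel rim_top (holder mm) [-0.2 -8.3 -0.5] out -0.3 F holder [-12.2 -15.   15.2] w -0.0005
joints [-0.02  0.25 -0.7  -0.   -0.05  0.05] shift units [-0.001 -0.016  0.001] turn units [ 0.027 -0.001  0.024]
```

Request:
{"fn": "move_arm", "kwargs": {"moves": [[[0.002, 0.012, -0.002, 0.01, 0, 0.01, 1], [0.002, 0.012, -0.002, 0.01, 0, 0.01, 1]]]}}

```text
clock: 12.7
eef_pos: [0.5876, -0.0289, 0.087]
tool_rot: [0.045, 0.95, -0.028, 0.309]
ft_force: [-12.6, -14.6, 15.9]
grip_width: -0.0002
```

```bash
python3 p.py -16 0 36; python3 j.py top7
```

```text
t 12.7 tips rel rim_top (holder mm) [-0.2 -8.1 -0.4] out -0.2 F holder [-11.4 -15.6  15.9] w -0.0002
joints [-0.01  0.25 -0.7  -0.01 -0.07  0.06] shift units [-0.001 -0.016  0.001] turn units [0.048 0.    0.047]
orange y mean -38.9 355
board minAreaRect (holder) ((18.785888671875, 30.42510414123535), (100.38593292236328, 71.38765716552734), 89.80606842041016)
```

Request:
{"fn": "move_arm", "kwargs": {"moves": [[[-0.012, 0.006, 0.022, 0, 0, 0, 1], [-0.02, 0.002, 0.03, 0, 0, 0, 1], [-0.03, 0, 0.04, 0, 0, 0, 1], [-0.03, 0, 0.04, 0, 0, 0, 1], [-0.03, 0, 0.04, 0, 0, 0, 1], [-0.03, 0, 0.03, 0, 0, 0, 1], [0, 0, 0, 0, 0, 0, 1], [0, 0, 0, 0, 0, 0, 1]]]}}

```text
clock: 13.42
eef_pos: [0.5077, -0.0235, 0.1899]
tool_rot: [0.045, 0.95, -0.028, 0.308]
ft_force: [-0.4, -0.6, -1.1]
grip_width: -0.0
```

```bash
python3 p.py -16 0 36; python3 j.py top8
```

```text
t 13.42 tips rel rim_top (holder mm) [-80.3  -9.  102.5] out 129.5 F holder [-0.4 -0.7 -1.1] w -0.0
joints [ 0.   -0.09 -0.72  0.32 -0.08  0.07] shift units [ 0.159 -0.027 -0.205] turn units [ 0.049 -0.004  0.046]
orange y mean -38.85 352
board minAreaRect (holder) ((19.014141082763672, 30.327621459960938), (100.28843688964844, 71.0709228515625), 89.77794647216797)
```

View pics/top8.png

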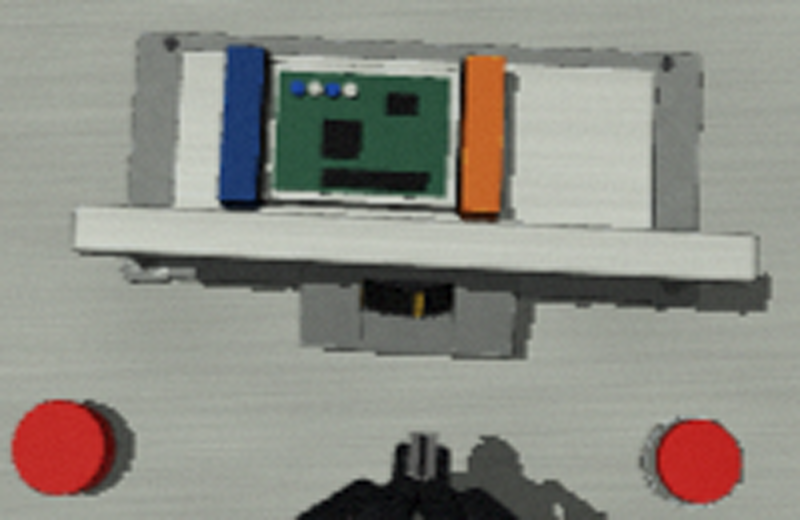

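The hand is clear. The unit sits square between the jaws, and the spool (60, 448) and flux pot (700, 460) are where they were in the first picture.

```bash
python3 -c "
from workcell import *
print(job_done())"
```

```text
the job is handed in; nothing more can be done
None
```

I clamped the unit in the holder and handed the job in at about 13.4 s. The hand-in gave no verdict, and I couldn't measure the forces between the jaws and the unit directly.

- **Rolling:** I turned the wheel with the shut fingertips, leaning about 36°. Four strokes closed the jaw about 25 mm. A fifth, firmer stroke stalled with about 15 N along the rim and no more jaw movement. At every reading the press on the wheel stayed below about 30 N; the limit is 60 N.
- **One slip:** at the end of the fourth stroke the finger slid about 16 mm towards the blue jaw, with the jaw already at its final position. The fifth stroke was to make sure of the clamp.
- **Last checks after lifting off:**
  - The jaw had not crept back: the camera reading was −38.85 mm, against −38.90 mm while pressed.
  - The board was square to the holder within about 0.3°, and its middle was where it should be with the unit against the blue jaw.
  - The hand was about 130 mm off the wheel, with the force reading near zero.
  - The spool and flux pot had not visibly moved. The screwdriver was outside the last picture, and the hand worked only around the wheel after approaching well above the table.

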